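# Dry-fit two prosthetic pylons on their stands

### The job

Dry-fit the two prosthetic pylons upright on their assembly stands. First build the large one completely: the large foot adapter into the large stand's recess, the large tube into that adapter, then the square socket plate onto the top of the tube; only after that build the small one: small foot adapter into the small stand's recess, then the small tube into it. Every part must be fully home and upright and be set down rather than dropped, and the jar, screwdriver and model hand are to be left alone.

Things in the scene. Friction and masses are not known exactly. Their poses are not given: they have to be found in the camera images.
- large_stand: Fixed blue-green steel plate, 110 x 110 mm, 16 mm high, lying on the bench, with one round bright-floored recess in its middle: 60 mm diameter, 8 mm deep. Origin: centre of its underside on the bench; z up; x and y along its sides. The larger of the two stands.
- small_stand: Fixed blue-green steel plate, 80 x 80 mm, 16 mm high, otherwise like the large stand; its round recess is 48 mm in diameter and 8 mm deep (floor 8 mm above the bench). Origin: centre of its underside; z up.
- large_adapter: Loose round steel cup, standing mouth up: 56 mm outside diameter (foot edge chamfered 3 mm), 38 mm high; blind bore from the top, 34 mm diameter, 30 mm deep (bottom 8 mm thick). Dark slit and two bolt heads on the rim. Fits the large recess with 2 mm play all round. Origin: centre of its underside; z up along the bore. About 250 g.
- small_adapter: Same shape, smaller: 44 mm outside diameter, 34 mm high; blind bore 26 mm diameter, 26 mm deep (bottom 8 mm thick). Fits the small recess with 2 mm play all round. Origin: centre of its underside; z up. About 150 g.
- large_tube: Loose aluminium tube closed by plugs, standing upright: 30 mm diameter, 130 mm long, both ends tapered by 3 mm in radius over the last 6 mm. Fits the large adapter's bore with 2 mm play all round. Origin: centre of its lower end; z along it, up at the start. About 140 g.
- small_tube: Same, smaller: 22 mm diameter, 90 mm long. Fits the small adapter's bore with 2 mm play all round. Origin: centre of its lower end; z along it, up at the start. About 80 g.
- socket_plate: Loose steel part, skirt down: a square plate 54 x 54 x 10 mm with four dark holes (20 to 30 mm above the origin); under it a round skirt, 47 mm outside, 20 mm high, with a 34 mm bore open downward. It goes over the large tube's top until the plate rests on the tube's end, turned any way. Origin: centre of the skirt's lower rim; x, y along the plate's sides; z up. About 160 g.
- screw_jar: Bystander: clear jar with black lid, 60 mm diameter, 80 mm high. Leave alone. Origin: centre of its underside.
- screwdriver: Bystander: screwdriver about 200 mm long lying across the far side of the bench. Leave alone. Origin: under its middle.
- model_hand: Bystander: grey model hand on a round green foot 90 mm wide, about 165 mm tall. Leave alone. Origin: centre of its foot's underside.

How it is judged (in metres and radians):
On the way, in this order (a step that is already met when the one before it is completed fails the run):
1. large foot adapter seated in the large stand's recess, and let go (z of large_adapter in the frame of large_stand between 0.004 and 0.012 m and horizontal distance between large_adapter and large_stand below 0.006 m and angle between large_adapter's own z axis and vertical below 0.08 rad and contact force between the fingers and large_adapter below 0.05 N), for 0.2 s.
2. large tube standing fully home in the large adapter, and let go (z of large_tube in the frame of large_adapter between 0.004 and 0.012 m and horizontal distance between large_tube and large_adapter below 0.006 m and angle between large_tube's own z axis and vertical below 0.08 rad and contact force between the fingers and large_tube below 0.05 N), for 0.2 s.
3. socket plate pushed fully onto the top of the large tube, and let go (z of socket_plate in the frame of large_tube between 0.106 and 0.114 m and horizontal distance between socket_plate and large_tube below 0.006 m and angle between socket_plate's own z axis and vertical below 0.08 rad and contact force between the fingers and socket_plate below 0.05 N), for 0.2 s.
4. small foot adapter seated in the small stand's recess, and let go (z of small_adapter in the frame of small_stand between 0.004 and 0.012 m and horizontal distance between small_adapter and small_stand below 0.006 m and angle between small_adapter's own z axis and vertical below 0.08 rad and contact force between the fingers and small_adapter below 0.05 N), for 0.2 s.
5. small tube standing fully home in the small adapter, and let go (z of small_tube in the frame of small_adapter between 0.004 and 0.012 m and horizontal distance between small_tube and small_adapter below 0.006 m and angle between small_tube's own z axis and vertical below 0.08 rad and contact force between the fingers and small_tube below 0.05 N), for 0.2 s.
At the end, for the whole second after the job is handed in: Large adapter in the large stand's recess, large tube in it, socket plate on the tube; small adapter in the small recess, small tube in it; each within 6 mm sideways and 4 mm in height of its seated place, tilted less than 0.08 rad, released and at rest (all of step 1 and all of step 2 and all of step 3 and all of step 4 and all of step 5 and linear speed of each of large_adapter, large_tube, socket_plate, small_adapter, small_tube below 0.02 m/s); the robot touches nothing.
It fails at once if a bystander (jar, screwdriver, model hand) is moved by more than 20 mm (distance of any of screw_jar, screwdriver, model_hand from where it was at the start of the episode above 0.02 m).
It fails at once if a part is dropped: it falls free of the fingers at over 0.7 m/s (more than about 25 mm) ((linear speed of large_adapter above 0.7 m/s and contact force between the fingers and large_adapter below 0.01 N) or (linear speed of large_tube above 0.7 m/s and contact force between the fingers and large_tube below 0.01 N) or (linear speed of socket_plate above 0.7 m/s and contact force between the fingers and socket_plate below 0.01 N) or (linear speed of small_adapter above 0.7 m/s and contact force between the fingers and small_adapter below 0.01 N) or (linear speed of small_tube above 0.7 m/s and contact force between the fingers and small_tube below 0.01 N)).
It also fails if it takes over 138 s, if anything falls off the work surface, if the arm or the gripper's body presses on something with over 40 N, if the wrist force passes 120 N, or if a joint passes its speed limit or range.

### The arm

A 6-joint arm with a two-finger parallel gripper is mounted at the origin on the work surface. World frame = base frame: x ahead of the robot, y to its left, z up, the work surface at z = 0. Lengths are in m, angles in degrees, forces in N, time in s.
With the tool pointing down it reaches from about 0.25 to 0.725 m from the base axis. Payload 9.7 kg.
Tool frame: the origin (TCP) lies between the finger pads; the fingertips stand bot.tcp_to_tips ahead of it and the grasp point (between the pads) lies 11 mm behind it (bot.tcp_to_tips is the distance from the TCP to the fingertips, in m); z points along the fingers, y is the line along which they close (so a half turn about z gives the same grasp; the last joint's range is limited). The gripper opens to 85 mm and grips with 20 to 120 N. Pads are 22 mm wide; open, the fingers measure 114 mm over their backs; the gripper's body (76 mm by 85 mm) begins 54 mm behind the grasp point. The pads swing forward as they close: fully open they stand 13 mm farther back than shut.
Start: joints at [64.114, 4.979, 10.078, 95.1, 0, 90], TCP at [0.24, 0.495, 0.239] pointing down, gripper open.
Joint ranges: [-179.16, 179.16], [-48.56, 103.87], [-65.8, 70.77], [-126.05, 130.52], [-82.76, 87.17], [-180, 180]. Speed limits (degrees/s): [127.2, 127.2, 147.25, 180, 180, 180].

### API

Orientations are given as [roll, pitch, yaw] about the fixed x, y, z axes, in that order (R = Rz(yaw) Ry(pitch) Rx(roll)).
In Python, from workcell import bot gives the robot as it stands. The module is installed in compiled form; this text tells all that it offers.
- The arm moves only by the tool carry_out, never from a script. Its arguments are lists of equal length, an entry for each row: "linear": the shift along the world's x, y, z normalised to -1 to 1, where 1 is 2 cm, a list of three; "rotation": the turn, a rotation vector about the world's x, y, z normalised to -1 to 1, where 1 is 8 degrees, a list of three; "grip": the closure, from -1 (fully open) to 1 (shut). In form: {"linear": [[tx, ty, tz], ...], "rotation": [[rx, ry, rz], ...], "grip": [grip, ...]}. A call has 1 to 12 rows; each row shifts and turns the commanded pose from where the row before left it; what a row does not reach is not made up. A row lasts 1/10 s, in which the tool goes at most 50 mm and 8.59 degrees, less where a joint would pass 70% of its speed; a pose out of reach is approached as far as the arm can. A call with a number of a shift or a turn outside -1 to 1 is refused whole. A call with a gripper value outside its range is refused whole. The fingers move at their own pace and stop on an object; "grip_force" is the grip in N (left out, the last holds). Time passes only in rows, so rows that do not move let the fingers close. It gives the time, the measured TCP pose, the force, the opening and the grip force at its end, in the units of the state.
- bot.get_obs(): the state, without advancing time (a new reading comes with each control period).
- bot.camera(name): name is "side" or "top"; returns the picture (420x560x3 uint8, blue, green, red); there is no depth.
- bot.camera_model(name): a dict with "fx", "fy", "cx", "cy" (pixels), "distortion" ([k1, k2, p1, p2, k3] as OpenCV has them; the pictures are not rectified), "camera_from_world" (4x4, takes a point from world to camera coordinates). Camera axes: x right, y up, looking along -z (the intrinsics and any distortion apply to the point x, -y, -z); pixel columns grow to the right and rows downward; lengths in m; the calibration is good to about 2 mm. A picture is of the moment at which its call begins. camera_model takes no time and is no camera call.
- bot.job_done(): hands the job in; it is judged then, once.
The state is a dict: "time": time; "q": joint angles; "qd": joint speeds; "joint_efforts": joint torques, N m; "ee_pos": TCP position; "tcp_rot": TCP orientation; "wrist_force": force on the tool from outside, world axes, zero at the start; "torque": the same for the moment, N m; "opening": finger opening in m; "grasp_force": force on a finger pad.
Only numpy, scipy, OpenCV 4.12 (cv2) and the standard library are available. Lean on these libraries where they do the work, as an engineer would, in place of code of your own. Each camera call takes 0.05 s, during which the arm holds its last target. There are 200 camera calls.

## Working session

There is one attempt and no reset: what is moved stays moved. The work goes in short steps, Python scripts to look and compute and a tool call to move; the robot and the scene stay as the last step left them, time stands still between calls to the robot, and variables do not carry over. Pictures are saved under pics/ and viewed, at most 14 in all, crops included, and the job is handed in when it is done.

Besides the shell and the picture viewer there is one more tool, called after ">>>" as name(argument=value, ...) on one line, values as JSON. carry_out: Moves the arm, as the interface text tells. Its arguments: {"type":"object","properties":{"linear":{"type":"array","items":{"type":"array","items":{"type":"number"}}},"rotation":{"type":"array","items":{"type":"array","items":{"type":"number"}}},"grip":{"type":"array","items":{"type":"number"}},"grip_force":{"type":"number"}},"required":["linear","rotation","grip"]}

```bash
mkdir -p pics; python3 - <<'E'
from workcell import bot
import cv2
for n in("side","top"):
    cv2.imwrite(f"pics/{n}0.png",bot.camera(n)); m=bot.camera_model(n); print(n,m)
o=bot.get_obs();print(o,bot.tcp_to_tips)
E
```

```text
side {'fx': 402.72860572313925, 'fy': 402.72860572313925, 'cx': 285.5120642098541, 'cy': 209.60838279841482, 'distortion': array([0.02539072, 0.        , 0.        , 0.        , 0.        ]), 'camera_from_world': array([[ 0.90046759, -0.43489998,  0.0044866 , -0.58054142],
       [ 0.20169859,  0.42671527,  0.88160749, -0.15995985],
       [-0.38532558, -0.79295403,  0.47196198, -0.66318072],
       [ 0.        ,  0.        ,  0.        ,  1.        ]])}
top {'fx': 413.0429958053635, 'fy': 413.0429958053635, 'cx': 282.7705729184931, 'cy': 207.68552353920154, 'distortion': array([0.02345606, 0.        , 0.        , 0.        , 0.        ]), 'camera_from_world': array([[ 1.34813206e-02, -9.99902723e-01,  3.57753421e-03,
        -3.53657401e-02],
       [ 9.77118667e-01,  1.39334941e-02,  2.12238000e-01,
        -6.38650825e-01],
       [-2.12267201e-01,  6.34426942e-04,  9.77211458e-01,
        -9.22990385e-01],
       [ 0.00000000e+00,  0.00000000e+00,  0.00000000e+00,
         1.00000000e+00]])}
{'time': 0.1, 'q': array([6.41138722e+01, 5.00985958e+00, 1.00399328e+01, 9.50985094e+01,
       1.86882418e-03, 8.99995430e+01]), 'qd': array([-0.11903051, -0.11757534,  0.15755849,  0.04060086, -0.02054941,
        0.00750466]), 'joint_efforts': array([ 8.33049171e-05, -5.21559763e+01,  4.65654588e+01,  1.60013360e-02,
        5.51770086e-05, -3.96888674e-05]), 'ee_pos': array([0.24003436, 0.4946567 , 0.23864402]), 'tcp_rot': array([-1.79931564e+02, -1.86936872e-03,  1.54114327e+02]), 'wrist_force': array([-0.66652258, -0.73478154, -0.30876464]), 'torque': array([-0.02153953,  0.03081552,  0.05370191]), 'grasp_force': 0.0, 'opening': 0.08563083427683743} 0.008
```

View pics/top0.png

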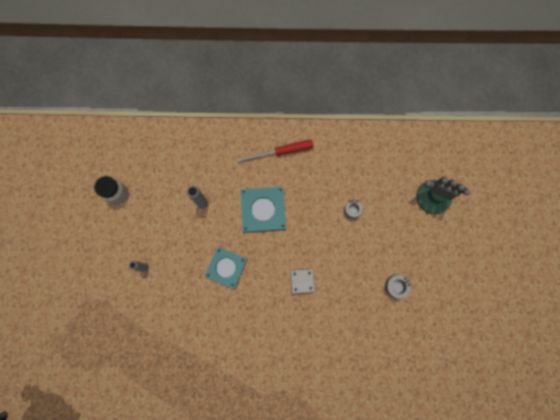

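View pics/side0.png

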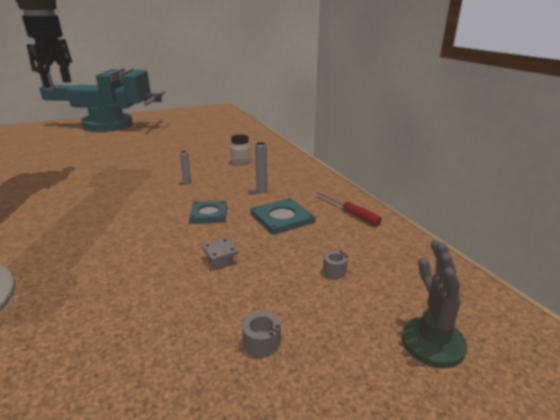

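```bash
cat > h.py <<'E'
from workcell import bot
import cv2, numpy as np
M={n:bot.camera_model(n) for n in("side","top")}
def ray(n,p):
    m=M[n];K=np.array([[m['fx'],0,m['cx']],[0,m['fy'],m['cy']],[0,0,1]])
    u=cv2.undistortPoints(np.array([[p]],float),K,np.array(m['distortion']))[0,0]
    T=m['camera_from_world'];R=T[:3,:3]
    return -R.T@T[:3,3], R.T@np.array([u[0],-u[1],-1])
def onz(n,p,z):
    c,d=ray(n,p); return (c+d*(z-c[2])/d[2])
def proj(n,X):
    m=M[n];K=np.array([[m['fx'],0,m['cx']],[0,m['fy'],m['cy']],[0,0,1]]);T=m['camera_from_world']
    q=(T[:3,:3]@np.asarray(X,float)+T[:3,3])*[1,-1,-1]
    return cv2.projectPoints(q.reshape(1,1,3),np.zeros(3),np.zeros(3),K,np.array(m['distortion']))[0].ravel()
def montage(img,cs,name,r=25,s=4,cols=4):
    t=[cv2.resize(img[y-r:y+r,x-r:x+r],None,fx=s,fy=s,interpolation=cv2.INTER_CUBIC) for x,y in cs]
    for i,(x,y) in enumerate(cs): cv2.putText(t[i],f"{x},{y}",(3,12),0,.4,(0,255,255),1)
    cv2.imwrite(name,np.vstack([np.hstack(t[i:i+cols]) for i in range(0,len(t),cols)]))
E
python3 - <<'E'
from h import *
a=cv2.imread("pics/top0.png");b=cv2.imread("pics/side0.png")
montage(a,[(263,209),(226,268),(198,197),(139,266),(353,210),(398,287),(303,281),(108,190)],"pics/mt.png")
montage(b,[(283,215),(209,211),(261,168),(186,167),(335,264),(262,334),(220,252),(240,150)],"pics/ms.png",r=30,s=3)
for n in M: print(ray(n,(280,210)))
E
```

```text
(array([ 0.29948191, -0.71009196,  0.45662254]), array([ 0.37280499,  0.79849144, -0.47288066]))
(array([ 0.42859383, -0.02587809,  1.03762927]), array([ 0.20670152,  0.00599454, -0.97842472]))
```

View pics/mt.png

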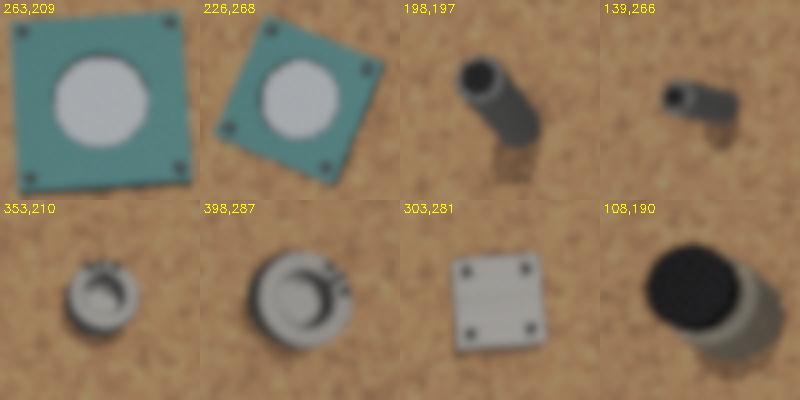

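View pics/ms.png

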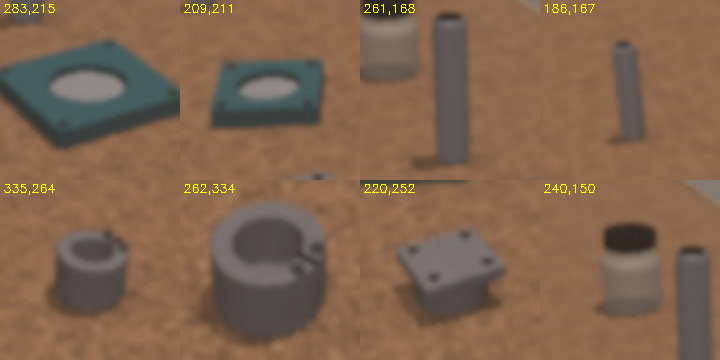

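```bash
cat > meas.py <<'E'
from h import *
def win(a,c,r):
    x,y=c; s=8
    return cv2.resize(a[y-r:y+r,x-r:x+r],None,fx=s,fy=s,interpolation=cv2.INTER_CUBIC), lambda p:((np.array(p)+.5)/s-.5+np.array([x-r,y-r]))
def blobs(mask):
    return sorted(cv2.findContours(mask.astype(np.uint8),cv2.RETR_EXTERNAL,cv2.CHAIN_APPROX_NONE)[0],key=cv2.contourArea)[::-1]
def isteal(w): f=w.astype(int);return (f[...,0]-f[...,2]>15)
def grey(w): f=w.astype(int); return (f.max(2)-f.min(2)<40)
def cen(c):
    m=cv2.moments(c);return np.array([m['m10']/m['m00'],m['m01']/m['m00']])
E
python3 - <<'E'
from meas import *
for n,cs in(("top",dict(L=(263,209),S=(226,268),LT=(198,197),ST=(139,266),SA=(353,210),LA=(398,287),P=(303,281))),
            ("side",dict(L=(283,215),S=(209,211),LT=(261,168),ST=(186,167),SA=(335,264),LA=(262,334),P=(220,252)))):
    a=cv2.imread(f"pics/{n}0.png")
    for k,c in cs.items():
        w,f=win(a,c,28 if k!='L' else 34)
        g=w.min(2).astype(int); sp=(w.max(2).astype(int)-w.min(2))
        if k in 'LS':
            b=blobs(isteal(w))[0]; r=cv2.minAreaRect(b); print(n,k,"teal rect",onz(n,f(r[0]),.016).round(4),r[2],np.array(r[1])/8)
            m=np.zeros(w.shape[:2],np.uint8); cv2.drawContours(m,[b],-1,1,-1)
            h=blobs(m.astype(bool)&(~isteal(w))&(g>60)); e=cv2.fitEllipse(h[0]);print("  hole@8",onz(n,f(e[0]),.008).round(4),"@16",onz(n,f(e[0]),.016).round(4),np.array(e[1])/8)
        else:
            print(n,k,"px centre",w[len(w)//2,len(w)//2])
            b=[x for x in blobs(sp<30) if cv2.contourArea(x)>64*30][:2]
            for x in b: print("   grey",f(cen(x)),cv2.boundingRect(x),cv2.contourArea(x)/64)
E
```

```text
top L teal rect [0.6459 0.0243 0.016 ] 86.40643310546875 [42.06748581 42.379673  ]
  hole@8 [0.6492 0.0249 0.008 ] @16 [0.6475 0.0245 0.016 ] [22.23820305 23.01740456]
top S teal rect [0.4987 0.1119 0.016 ] 22.50982093811035 [31.80395699 32.16078949]
  hole@8 [0.4998 0.1136 0.008 ] @16 [0.4992 0.1125 0.016 ] [18.48612022 19.43261337]
top LT px centre [66 67 67]
   grey [197.17788222 196.96255686] (137, 138, 167, 183) 271.375
top ST px centre [64 64 64]
   grey [138.47430903 266.20118749] (147, 185, 153, 89) 148.1640625
top SA px centre [149 154 157]
   grey [352.89332932 209.25551411] (155, 147, 146, 151) 264.6796875
top LA px centre [143 147 150]
   grey [397.4255936  286.63759775] (120, 128, 207, 194) 482.8515625
top P px centre [148 153 155]
   grey [302.05603829 281.04202569] (126, 131, 190, 195) 510.46875
side L teal rect [0.6419 0.0172 0.016 ] 75.62553405761719 [24.87936974 54.22251129]
  hole@8 [0.6513 0.0332 0.008 ] @16 [0.645 0.02  0.016] [12.51249981 26.82335663]
side S teal rect [0.4974 0.1077 0.016 ] 88.4377670288086 [14.93308449 34.27021027]
  hole@8 [0.5015 0.1237 0.008 ] @16 [0.4979 0.1088 0.016 ] [10.19765759 21.85080147]
side LT px centre [87 87 94]
   grey [260.9517958  167.08713403] (180, 22, 94, 402) 512.515625
   grey [240.26879281 151.81285685] (0, 0, 133, 198) 372.1796875
side ST px centre [87 90 98]
   grey [185.10420152 167.03485728] (179, 99, 83, 260) 224.15625
side SA px centre [100 102 112]
   grey [334.80036443 263.90047478] (131, 121, 191, 217) 541.5703125
side LA px centre [108 111 119]
   grey [261.02971442 333.51729056] (68, 44, 304, 365) 1436.0390625
side P px centre [113 115 125]
   grey [220.02872626 252.33294708] (84, 115, 284, 232) 684.7421875
```

```bash
python3 - <<'E'
from meas import *
n="top";a=cv2.imread("pics/top0.png")
for k,c,z,d in(("LT",(198,197),.13,24),("ST",(139,266),.09,16),("SA",(353,210),.034,44),("LA",(398,287),.038,56),("P",(303,281),.03,54)):
    w,f=win(a,c,20); g=w.max(2).astype(int); sp=w.max(2).astype(int)-w.min(2)
    for t in ((35,45) if 'T' in k else (110,120,130)):
        m=(g<t) if 'T' in k else (g>t)&(sp<35)
        b=blobs(m)
        if not len(b):continue
        h=cv2.convexHull(b[0]); e=cv2.fitEllipse(h); r=cv2.minAreaRect(h)
        pp=e[0] if k!='P' else r[0]
        print(k,t,f(pp).round(1),onz(n,f(pp),z).round(4),(np.array(e[1] if k!='P' else r[1])/8).round(1),r[2],"rect",onz(n,f(r[0]),z).round(4),"exp px",d/1000*413/1.0)
    if 'A' in k:
        dk=blobs((g<75))[:4]
        for x in dk:
            if cv2.contourArea(x)>64: print("   dark",onz(n,f(cen(x)),z).round(4),cv2.contourArea(x)/64)
    if 'T' in k:
        b=blobs(sp<20)[0]; r=cv2.minAreaRect(b);print("  whole",f(cv2.boxPoints(r)[0]),f(r[0]),r[1],[proj(n,np.r_[onz(n,f(pp),z)[:2],0])])
E
```

```text
LT 45 [192.1 190.9] [0.6617 0.1793 0.13  ] [5.6 6.2] 90.0 rect [0.6616 0.1793 0.13  ] exp px 9.912
  whole [184.78066444 191.36006737] [197.47919083 196.97662354] (202.21170043945312, 92.01514434814453) [array([202.78111209, 203.63402076])]
ST 35 [132.  264.4] [0.4978 0.3138 0.09  ] [0.3 0.6] 90.0 rect [0.4978 0.3138 0.09  ] exp px 6.6080000000000005
ST 45 [132.1 264.8] [0.4971 0.3135 0.09  ] [2.4 2.7] 90.0 rect [0.4972 0.3135 0.09  ] exp px 6.6080000000000005
  whole [128.85723686 268.13138199] [138.52565765 266.08514023] (144.5107421875, 64.179443359375) [array([144.92487456, 267.55596973])]
SA 110 [353.6 208.2] [ 0.6479 -0.2025  0.034 ] [16.7 18.5] 41.18592834472656 rect [ 0.6479 -0.2031  0.034 ] exp px 18.172
SA 120 [353.7 208. ] [ 0.6484 -0.2028  0.034 ] [16.4 18.1] 88.4306411743164 rect [ 0.6467 -0.2019  0.034 ] exp px 18.172
SA 130 [353.8 207.8] [ 0.6488 -0.2031  0.034 ] [15.9 18. ] 88.60282135009766 rect [ 0.6467 -0.2027  0.034 ] exp px 18.172
   dark [ 0.6551 -0.207   0.034 ] 6.0390625
   dark [ 0.6274 -0.1882  0.034 ] 4.0703125
LA 110 [398.9 286.3] [ 0.4587 -0.3048  0.038 ] [22.4 25. ] 39.80556869506836 rect [ 0.4592 -0.3041  0.038 ] exp px 23.128
LA 120 [399.1 286.3] [ 0.4586 -0.3054  0.038 ] [22.2 24.5] 41.0548095703125 rect [ 0.4584 -0.3054  0.038 ] exp px 23.128
LA 130 [399.4 286.3] [ 0.4587 -0.3059  0.038 ] [21.9 24.1] 47.72631072998047 rect [ 0.4582 -0.3056  0.038 ] exp px 23.128
   dark [ 0.4608 -0.3161  0.038 ] 17.8359375
   dark [ 0.4538 -0.2748  0.038 ] 14.3125
P 110 [302.1 281. ] [ 0.4678 -0.0754  0.03  ] [24.1 23.1] 85.91438293457031 rect [ 0.4678 -0.0754  0.03  ] exp px 22.302
P 120 [302.1 281. ] [ 0.4679 -0.0754  0.03  ] [24.  23.1] 85.91438293457031 rect [ 0.4679 -0.0754  0.03  ] exp px 22.302
P 130 [302.1 280.8] [ 0.4685 -0.0754  0.03  ] [23.5 23.1] 85.91438293457031 rect [ 0.4685 -0.0754  0.03  ] exp px 22.302
```

```bash
cat >> meas.py <<'E'
def circ(img,c,z,R,bolt,n="top",ths=(105,115,125),r=20):
    "rim circle of fixed-plane z; contour points turned to world, bolt direction (deg) left out"
    from scipy.optimize import least_squares
    w,f=win(img,c,r); g=w.max(2).astype(int); sp=w.max(2).astype(int)-w.min(2)
    out=[]
    for t in ths:
        h=blobs((g>t)&(sp<40))[0][:,0]
        P=np.array([onz(n,f(p),z)[:2] for p in h[::3]]); q=np.median(P,0)
        for _ in range(3):
            v=P-q; d=(np.degrees(np.arctan2(v[:,1],v[:,0]))-bolt+180)%360-180
            rr=np.hypot(*v.T); k=(abs(d)>50)&(rr>R*.8)
            s=least_squares(lambda s:np.hypot(*(P[k]-s[:2]).T)-s[2],[*q,R],loss='soft_l1',f_scale=.001);q=s.x[:2]
        out.append(s.x)
    return np.array(out).round(4)
E
python3 - <<'E'
from meas import *
a=cv2.imread("pics/top0.png")
print(circ(a,(398,287),.038,.028,-57)); print(circ(a,(353,210),.034,.022,0))
for n,p,z in(("top",(107,187),.08),("top",(435,197),0)):print(onz(n,p,z))
E
```

```text
[[ 0.4592 -0.3052  0.0283]
 [ 0.4592 -0.3059  0.0279]
 [ 0.4591 -0.3064  0.0274]]
[[ 0.6482 -0.2025  0.0224]
 [ 0.6486 -0.2031  0.0218]
 [ 0.649  -0.2035  0.0214]]
[0.68110285 0.39327988 0.08      ]
[ 0.68780037 -0.41896396  0.        ]
```

>>> carry_out(linear=[[0.274,-1,0],[0.274,-1,0],[0.274,-1,0],[0.274,-1,0],[0.274,-1,0],[0.274,-1,0],[0.274,-1,0],[0.274,-1,0],[0.274,-1,0],[0.274,-1,0],[0.274,-1,0],[0.274,-1,0]], rotation=[[0,0,-0.094],[0,0,-0.094],[0,0,-0.094],[0,0,-0.094],[0,0,-0.094],[0,0,-0.094],[0,0,-0.094],[0,0,-0.094],[0,0,-0.094],[0,0,-0.094],[0,0,-0.094],[0,0,-0.094]], grip=[-1,-1,-1,-1,-1,-1,-1,-1,-1,-1,-1,-1], grip_force=40)

```text
time: 1.3
ee_pos: [0.3059, 0.2539, 0.239]
tcp_rot: [-180.0, -0.0, 145.1]
wrist_force: [1.4, 0.1, 0.1]
opening: 0.0853
grasp_force: 0.0
```

>>> carry_out(linear=[[0.274,-1,0],[0.274,-1,0],[0.274,-1,0],[0.274,-1,0],[0.274,-1,0],[0.274,-1,0],[0.274,-1,0],[0.274,-1,0],[0.274,-1,0],[0.274,-1,0],[0.274,-1,0],[0.274,-1,0]], rotation=[[0,0,-0.094],[0,0,-0.094],[0,0,-0.094],[0,0,-0.094],[0,0,-0.094],[0,0,-0.094],[0,0,-0.094],[0,0,-0.094],[0,0,-0.094],[0,0,-0.094],[0,0,-0.094],[0,0,-0.094]], grip=[-1,-1,-1,-1,-1,-1,-1,-1,-1,-1,-1,-1])

```text
time: 2.5
ee_pos: [0.3716, 0.0139, 0.2391]
tcp_rot: [-180.0, -0.0, 136.0]
wrist_force: [0.5, 0.6, -0.2]
opening: 0.0854
grasp_force: 0.0
```

>>> carry_out(linear=[[0.274,-1,0],[0.274,-1,0],[0.274,-1,0],[0.274,-1,-0.5],[0.274,-1,-0.5],[0.274,-1,-0.5],[0.274,-1,-0.5],[0.274,-1,-0.5],[0.274,-1,-0.5],[0.274,-1,-0.5],[0.274,-1,-0.5],[0.274,-1,-0.5]], rotation=[[0,0,-0.094],[0,0,-0.094],[0,0,-0.094],[0,0,-0.094],[0,0,-0.094],[0,0,-0.094],[0,0,-0.094],[0,0,-0.094],[0,0,-0.094],[0,0,-0.094],[0,0,-0.094],[0,0,-0.094]], grip=[-1,-1,-1,-1,-1,-1,-1,-1,-1,-1,-1,-1])

```text
time: 3.7
ee_pos: [0.4373, -0.226, 0.1485]
tcp_rot: [-180.0, -0.0, 127.0]
wrist_force: [0.5, 0.5, -0.2]
opening: 0.0851
grasp_force: 0.0
```

>>> carry_out(linear=[[0.274,-1,-0.5],[0.274,-1,-0.5],[0.274,-1,-0.5],[0.274,-1,-0.5],[0,0,0],[0,0,0]], rotation=[[0,0,-0.094],[0,0,-0.094],[0,0,-0.094],[0,0,-0.094],[0,0,0],[0,0,0]], grip=[-1,-1,-1,-1,-1,-1])

```text
time: 4.3
ee_pos: [0.4589, -0.305, 0.1087]
tcp_rot: [-180.0, -0.1, 124.0]
wrist_force: [-0.1, 0.7, 0.1]
opening: 0.0851
grasp_force: 0.0
```

>>> carry_out(linear=[[0,-0.04,-0.9],[0,0,-0.9],[0,0,-0.9],[0,0,-0.9],[0,0,-0.5],[0,0,-0.25],[0,0,0]], rotation=[[0,0,0],[0,0,0],[0,0,0],[0,0,0],[0,0,0],[0,0,0],[0,0,0]], grip=[-1,-1,-1,-1,-1,-1,-1])

```text
time: 5.0
ee_pos: [0.4593, -0.3056, 0.0223]
tcp_rot: [-180.0, -0.0, 124.1]
wrist_force: [-0.3, 0.1, -0.5]
opening: 0.0855
grasp_force: 0.0
```

>>> carry_out(linear=[[0,0,0],[0,0,0],[0,0,0],[0,0,0],[0,0,0],[0,0,0],[0,0,0],[0,0,0]], rotation=[[0,0,0],[0,0,0],[0,0,0],[0,0,0],[0,0,0],[0,0,0],[0,0,0],[0,0,0]], grip=[-0.2,0,0.2,1,1,1,1,1])

```text
time: 5.8
ee_pos: [0.4598, -0.3064, 0.0237]
tcp_rot: [180.0, 0.1, 124.0]
wrist_force: [-2.6, 0.6, 6.3]
opening: 0.0554
grasp_force: 42.1
```

>>> carry_out(linear=[[0,0,0.5],[0,0,1],[0,0,1],[0,0,1],[0,0,1],[0,0,1],[0.522,0.92,0],[0.522,0.92,0],[0.522,0.92,0],[0.522,0.92,0],[0.522,0.92,0],[0.522,0.92,0]], rotation=[[0,0,0],[0,0,0],[0,0,0],[0,0,0],[0,0,0],[0,0,0],[0,0,0],[0,0,0],[0,0,0],[0,0,0],[0,0,0],[0,0,0]], grip=[1,1,1,1,1,1,1,1,1,1,1,1])

```text
time: 7.0
ee_pos: [0.5223, -0.1948, 0.1329]
tcp_rot: [180.0, 0.0, 124.0]
wrist_force: [0.5, 0.3, -2.3]
opening: 0.0555
grasp_force: 43.1
```

>>> carry_out(linear=[[0.522,0.92,0],[0.522,0.92,0],[0.522,0.92,0],[0.522,0.92,0],[0.522,0.92,0],[0.522,0.92,0],[0.522,0.92,0],[0.522,0.92,0],[0.522,0.92,0],[0.522,0.92,0],[0.522,0.92,0],[0.522,0.92,0]], rotation=[[0,0,0],[0,0,0],[0,0,0],[0,0,0],[0,0,0],[0,0,0],[0,0,0],[0,0,0],[0,0,0],[0,0,0],[0,0,0],[0,0,0]], grip=[1,1,1,1,1,1,1,1,1,1,1,1])

```text
time: 8.2
ee_pos: [0.6475, 0.026, 0.1328]
tcp_rot: [-180.0, -0.0, 124.0]
wrist_force: [0.1, 0.3, -2.6]
opening: 0.0554
grasp_force: 43.1
```

>>> carry_out(linear=[[0,0,-0.9],[0,0,-0.9],[0,0,-0.9],[0,0,0],[0,0,0]], rotation=[[0,0,0],[0,0,0],[0,0,0],[0,0,0],[0,0,0]], grip=[1,1,1,1,1])

```text
time: 8.7
ee_pos: [0.6472, 0.0252, 0.0789]
tcp_rot: [-180.0, -0.0, 124.0]
wrist_force: [0.4, 0.8, -1.4]
opening: 0.0556
grasp_force: 43.2
```

```bash
python3 - <<'E'
from meas import *
b=bot.camera("side");a=bot.camera("top")
cv2.imwrite("pics/s1.png",b);cv2.imwrite("pics/t1.png",a)
o=bot.get_obs();p=o['ee_pos'];print(p,o['tcp_rot'],proj("side",p),proj("top",p))
c=proj("side",p).astype(int)
cv2.imwrite("pics/s1c.png",np.hstack([cv2.resize(i[max(0,q[1]-50):q[1]+50,q[0]-50:q[0]+50],(400,400),interpolation=cv2.INTER_CUBIC) for i,q in((b,c),(a,proj("top",p).astype(int)))]))
E
```

```text
[0.64780842 0.02517541 0.07984557] [1.79916961e+02 5.25260178e-02 1.24028675e+02] [282.00157837 186.28276968] [261.10925604 202.79491782]
```

View pics/s1c.png

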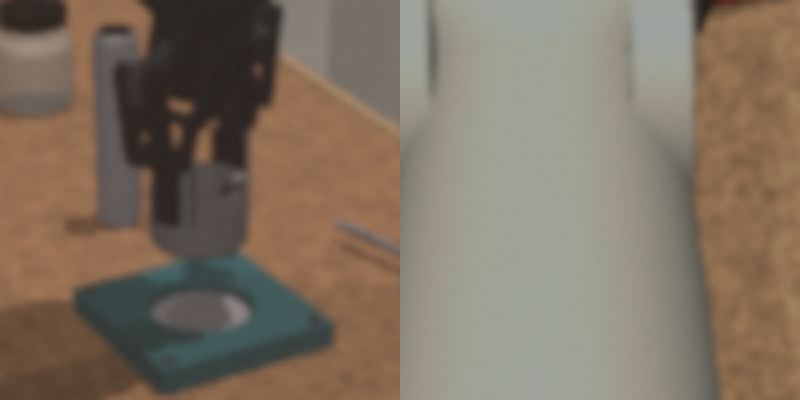

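>>> carry_out(linear=[[0,0,-0.6],[0,0,-0.5],[0,0,-0.4],[0,0,-0.3],[0,0,-0.2],[0,0,-0.15],[0,0,0],[0,0,0]], rotation=[[0,0,0],[0,0,0],[0,0,0],[0,0,0],[0,0,0],[0,0,0],[0,0,0],[0,0,0]], grip=[1,1,1,1,1,1,1,1])

```text
time: 9.6
ee_pos: [0.6474, 0.0252, 0.0355]
tcp_rot: [180.0, 0.0, 124.0]
wrist_force: [-0.7, 0.5, -2.7]
opening: 0.0552
grasp_force: 43.3
```

>>> carry_out(linear=[[0,0,-0.1],[0,0,-0.1],[0,0,0],[0,0,0]], rotation=[[0,0,0],[0,0,0],[0,0,0],[0,0,0]], grip=[1,1,1,1])

```text
time: 10.0
ee_pos: [0.6475, 0.0252, 0.0318]
tcp_rot: [180.0, 0.0, 124.0]
wrist_force: [-0.6, 0.1, 1.8]
opening: 0.0552
grasp_force: 43.6
```

>>> carry_out(linear=[[0,0,-0.05],[0,0,0],[0,0,0]], rotation=[[0,0,0],[0,0,0],[0,0,0]], grip=[1,1,1])

```text
time: 10.3
ee_pos: [0.6475, 0.0253, 0.0317]
tcp_rot: [179.9, 0.0, 124.0]
wrist_force: [-3.0, 0.2, 8.7]
opening: 0.0555
grasp_force: 44.2
```

>>> carry_out(linear=[[0,0,0],[0,0,0],[0,0,0],[0,0,0],[0,0,0],[0,0,0.5],[0,0,1],[0,0,1],[0,0,1],[0,0,1],[0,0,1],[0,0,1]], rotation=[[0,0,0],[0,0,0],[0,0,0],[0,0,0],[0,0,0],[0,0,0],[0,0,0],[0,0,0],[0,0,0],[0,0,0],[0,0,0],[0,0,0]], grip=[0.2,0,-0.3,-1,-1,-1,-1,-1,-1,-1,-1,-1])

```text
time: 11.5
ee_pos: [0.6473, 0.0252, 0.1618]
tcp_rot: [180.0, 0.0, 124.0]
wrist_force: [0.3, 0.3, 0.1]
opening: 0.0851
grasp_force: 0.0
```

>>> carry_out(linear=[[0,0.6,1],[0,0.8,1],[0.1,0.8,1],[0.1,0.8,1],[0.1,0.8,0],[0.1,0.8,0],[0.1,0.8,0],[0.1,0.8,0],[0.1,0.8,0],[0,0.7,0]], rotation=[[0,0,0],[0,0,0],[0,0,0],[0,0,0],[0,0,0],[0,0,0],[0,0,0],[0,0,0],[0,0,0],[0,0,0]], grip=[-1,-1,-1,-1,-1,-1,-1,-1,-1,-1])

```text
time: 12.5
ee_pos: [0.6613, 0.1806, 0.2396]
tcp_rot: [-180.0, -0.0, 124.0]
wrist_force: [-0.7, -0.7, 0.0]
opening: 0.0851
grasp_force: 0.0
```

```bash
python3 - <<'E'
from meas import *
b=bot.camera("side");a=bot.camera("top")
cv2.imwrite("pics/s2.png",b);cv2.imwrite("pics/t2.png",a)
o=bot.get_obs();print(o['ee_pos'],o['tcp_rot'])
A=a[140:260,180:340];B=b[130:250,200:360]
cv2.imwrite("pics/c2.png",np.hstack([cv2.resize(i,(400,300),interpolation=cv2.INTER_CUBIC) for i in(A,B)]))
E
```

```text
[0.66106106 0.18123574 0.23970258] [-1.79968169e+02 -2.57059944e-02  1.24143792e+02]
```

View pics/c2.png

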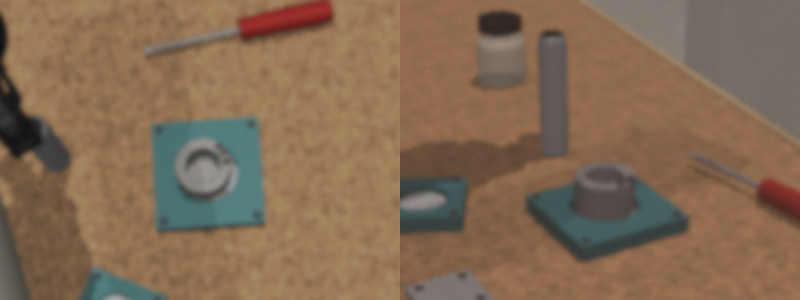

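```bash
python3 - <<'E'
from meas import *
a=cv2.imread("pics/t2.png")
print(circ(a,(262,207),.046,.028,-57,ths=(100,115,130,140)))
print(proj("top",(.6475,.0252,.046)))
E
```

```text
[[0.644  0.0385 0.0477]
 [0.6441 0.0229 0.0353]
 [0.6502 0.0213 0.0283]
 [0.6407 0.0205 0.028 ]]
[261.75257346 205.99838118]
```

>>> carry_out(linear=[[0,-0.08,-1],[0,0,-1],[0,0,-1],[0,0,-1],[0,0,-1],[0,0,-1],[0,0,-1],[0,0,-0.7],[0,0,0]], rotation=[[0,0,0],[0,0,0],[0,0,0],[0,0,0],[0,0,0],[0,0,0],[0,0,0],[0,0,0],[0,0,0]], grip=[-1,-1,-1,-1,-1,-1,-1,-1,-1])

```text
time: 13.5
ee_pos: [0.6602, 0.177, 0.084]
tcp_rot: [-179.8, -0.1, 124.0]
wrist_force: [-0.6, 0.3, 0.5]
opening: 0.0852
grasp_force: 0.0
```

>>> carry_out(linear=[[0,0,0],[0,0,0],[0,0,0],[0,0,0],[0,0,0],[0,0,0],[0,0,0],[0,0,0],[0,0,0],[0,0,0]], rotation=[[0,0,0],[0,0,0],[0,0,0],[0,0,0],[0,0,0],[0,0,0],[0,0,0],[0,0,0],[0,0,0],[0,0,0]], grip=[-0.2,0,0.1,0.2,0.3,0.4,0.6,0.8,1,1])

```text
time: 14.5
ee_pos: [0.6613, 0.1776, 0.087]
tcp_rot: [180.0, 0.0, 124.0]
wrist_force: [-0.9, -1.0, 6.5]
opening: 0.0294
grasp_force: 39.4
```

>>> carry_out(linear=[[0,0,0.4],[0,0,0.9],[0,0,1],[0,0,1],[0,0,0.7],[-0.13,-1,0],[-0.13,-1,0],[-0.13,-1,0],[-0.13,-1,0],[-0.13,-1,0]], rotation=[[0,0,0],[0,0,0],[0,0,0],[0,0,0],[0,0,0],[0,0,0],[0,0,0],[0,0,0],[0,0,0],[0,0,0]], grip=[1,1,1,1,1,1,1,1,1,1])

```text
time: 15.5
ee_pos: [0.6477, 0.0754, 0.1658]
tcp_rot: [-180.0, -0.0, 124.0]
wrist_force: [1.5, -1.2, -1.4]
opening: 0.0289
grasp_force: 39.8
```

>>> carry_out(linear=[[-0.01,-1,0],[0,-0.8,0],[0,-0.5,0],[0,-0.37,0],[0,0,-0.5],[0,0,0],[0,0,0]], rotation=[[0,0,0],[0,0,0],[0,0,0],[0,0,0],[0,0,0],[0,0,0],[0,0,0]], grip=[1,1,1,1,1,1,1])

```text
time: 16.2
ee_pos: [0.6477, 0.0249, 0.1555]
tcp_rot: [-179.9, -0.0, 124.1]
wrist_force: [0.3, 0.4, -2.0]
opening: 0.029
grasp_force: 39.7
```

```bash
python3 - <<'E'
from meas import *
b=bot.camera("side");cv2.imwrite("pics/s3.png",b)
o=bot.get_obs();print(o['ee_pos'],o['tcp_rot'])
cv2.imwrite("pics/c3.png",cv2.resize(b[120:240,210:370],(640,480),interpolation=cv2.INTER_CUBIC))
E
```

```text
[0.64793098 0.02492417 0.15597023] [-1.79978231e+02 -2.17179720e-02  1.24086457e+02]
```

View pics/c3.png

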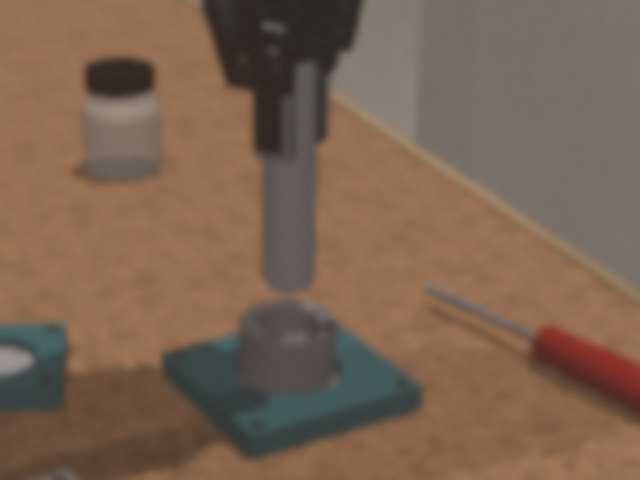

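>>> carry_out(linear=[[0,0,-0.5],[0,0,-0.4],[0,0,-0.3],[0,0,-0.2],[0,0,-0.2],[0,0,-0.1],[0,0,0]], rotation=[[0,0,0],[0,0,0],[0,0,0],[0,0,0],[0,0,0],[0,0,0],[0,0,0]], grip=[1,1,1,1,1,1,1])

```text
time: 16.95
ee_pos: [0.6479, 0.0243, 0.122]
tcp_rot: [-180.0, -0.0, 124.0]
wrist_force: [-0.3, 0.8, -1.6]
opening: 0.0292
grasp_force: 39.7
```

In freely; on to the bottom.

>>> carry_out(linear=[[0,0,-0.25],[0,0,-0.25],[0,0,-0.2],[0,0,-0.1],[0,0,0],[0,0,0]], rotation=[[0,0,0],[0,0,0],[0,0,0],[0,0,0],[0,0,0],[0,0,0]], grip=[1,1,1,1,1,1])

```text
time: 17.55
ee_pos: [0.648, 0.0241, 0.1062]
tcp_rot: [-180.0, 0.0, 124.0]
wrist_force: [-1.2, 0.9, -1.5]
opening: 0.0291
grasp_force: 39.7
```

>>> carry_out(linear=[[0,0,-0.1],[0,0,0],[0,0,0]], rotation=[[0,0,0],[0,0,0],[0,0,0]], grip=[1,1,1])

```text
time: 17.85
ee_pos: [0.648, 0.0242, 0.1043]
tcp_rot: [-180.0, 0.0, 124.0]
wrist_force: [0.7, 1.8, -2.6]
opening: 0.0296
grasp_force: 39.7
```

>>> carry_out(linear=[[0,0,-0.05],[0,0,-0.05],[0,0,0],[0,0,0]], rotation=[[0,0,0],[0,0,0],[0,0,0],[0,0,0]], grip=[1,1,1,1])

```text
time: 18.25
ee_pos: [0.6482, 0.0242, 0.103]
tcp_rot: [180.0, 0.0, 124.0]
wrist_force: [-1.9, -0.9, 6.0]
opening: 0.0291
grasp_force: 40.4
```

>>> carry_out(linear=[[0,0,-0.05],[0,0,0],[0,0,0]], rotation=[[0,0,0],[0,0,0],[0,0,0]], grip=[1,1,1])

```text
time: 18.55
ee_pos: [0.6483, 0.0241, 0.103]
tcp_rot: [179.9, 0.1, 124.0]
wrist_force: [-5.5, 0.3, 11.4]
opening: 0.029
grasp_force: 41.2
```

>>> carry_out(linear=[[0,0,0.05],[0,0,0],[0,0,0],[0,0,0],[0,0,0],[0,0,0.6],[0,0,1],[0,0,1],[0,0,1],[0,0,1],[0,0,1],[0,0,1]], rotation=[[0,0,0],[0,0,0],[0,0,0],[0,0,0],[0,0,0],[0,0,0],[0,0,0],[0,0,0],[0,0,0],[0,0,0],[0,0,0],[0,0,0]], grip=[0.5,0.2,0,-0.5,-1,-1,-1,-1,-1,-1,-1,-1])

```text
time: 19.75
ee_pos: [0.648, 0.0242, 0.2362]
tcp_rot: [180.0, 0.0, 124.0]
wrist_force: [0.2, -0.6, 1.1]
opening: 0.0854
grasp_force: 0.0
```

>>> carry_out(linear=[[-0.9,-0.5,0],[-0.9,-0.5,0],[-0.9,-0.5,0],[-0.9,-0.5,0],[-0.9,-0.5,0],[-0.9,-0.5,-0.6],[-0.9,-0.5,-1],[-0.9,-0.5,-1],[-0.9,-0.5,-1],[-0.9,-0.5,-1],[0,0,0],[0,0,0]], rotation=[[0,0,-0.375],[0,0,-0.375],[0,0,-0.375],[0,0,-0.375],[0,0,-0.375],[0,0,-0.375],[0,0,-0.375],[0,0,-0.375],[0,0,-0.375],[0,0,-0.375],[0,0,0],[0,0,0]], grip=[-1,-1,-1,-1,-1,-1,-1,-1,-1,-1,-1,-1])

```text
time: 20.95
ee_pos: [0.4684, -0.0759, 0.1434]
tcp_rot: [179.9, 0.0, 94.1]
wrist_force: [-0.2, 0.1, -0.4]
opening: 0.0857
grasp_force: 0.0
```

```bash
python3 - <<'E'
from meas import *
b=bot.camera("side");a=bot.camera("top");cv2.imwrite("pics/s4.png",b);cv2.imwrite("pics/t4.png",a)
o=bot.get_obs();print(o['ee_pos'],o['tcp_rot'])
print(proj("top",(.648,.0245,.146)))
cv2.imwrite("pics/c4.png",np.hstack([cv2.resize(i,(400,400),interpolation=cv2.INTER_CUBIC) for i in(a[155:255,213:313],b[130:290,180:340])]))
E
```

```text
[ 0.46923072 -0.07565953  0.14382444] [1.79869810e+02 2.42190058e-02 9.40930716e+01]
[259.99566098 196.05161081]
```

View pics/c4.png

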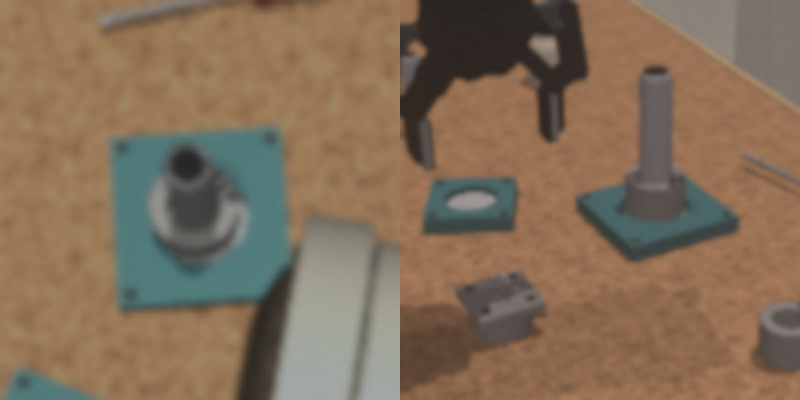

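```bash
python3 - <<'E'
from meas import *
a=cv2.imread("pics/t4.png")
w,f=win(a,(260,197),12);g=w.max(2)
for t in(42,50,58):
    b=blobs(g<t)[0];e=cv2.minEnclosingCircle(b);print(f(cen(b)),onz("top",f(cen(b)),.146),e[1]/8)
b=cv2.imread("pics/s4.png")
w,f=win(b,(282,160),12);g=w.max(2)
for t in(42,50,58):
    c=blobs(g<t)
    if len(c): print(f(cen(c[0])),onz("side",f(cen(c[0])),.146))
print(proj("side",(.648,.0242,.146)))
E
```

```text
[259.52780314 195.74487156] [0.64868664 0.02555688 0.146     ] 2.3567702770233154
[259.33291006 195.78303298] [0.64859308 0.02598758 0.146     ] 3.1988258361816406
[259.32283101 195.76109969] [0.64864293 0.02601124 0.146     ] 3.6363093852996826
[282.28763735 158.36542887]
```

>>> carry_out(linear=[[0,0,-1],[0,0,-1],[0,0,-1],[0,0,-1],[0,0,-1],[0,0,-0.8],[0,0,-0.5],[0,0,0],[0,0,0]], rotation=[[0,0,0],[0,0,0],[0,0,0],[0,0,0],[0,0,0],[0,0,0],[0,0,0],[0,0,0],[0,0,0]], grip=[-1,-1,-1,-1,-1,-1,-1,-1,-1])

```text
time: 21.95
ee_pos: [0.4688, -0.0757, 0.0172]
tcp_rot: [179.9, 0.0, 94.1]
wrist_force: [-0.6, 0.0, 0.0]
opening: 0.0853
grasp_force: 0.0
```

>>> carry_out(linear=[[0,0,0],[0,0,0],[0,0,0],[0,0,0],[0,0,0],[0,0,0],[0,0,0],[0,0,0]], rotation=[[0,0,0],[0,0,0],[0,0,0],[0,0,0],[0,0,0],[0,0,0],[0,0,0],[0,0,0]], grip=[-0.4,-0.3,-0.2,-0.1,0,0.3,1,1])

```text
time: 22.75
ee_pos: [0.4686, -0.0759, 0.0173]
tcp_rot: [179.9, 0.0, 94.0]
wrist_force: [-1.5, 0.5, 6.4]
opening: 0.0529
grasp_force: 42.3
```

>>> carry_out(linear=[[0,0,0.5],[0,0,1],[0,0,1],[0,0,1],[0,0,1],[0,0,1],[0,0,1],[0,0,1],[0,0,1],[0,0,1],[0.89,0.5,0],[0.89,0.5,0]], rotation=[[0,0,0],[0,0,0],[0,0,0],[0,0,0],[0,0,0],[0,0,0],[0,0,0],[0,0,0],[0,0,0],[0,0,0],[0,0,0],[0,0,0]], grip=[1,1,1,1,1,1,1,1,1,1,1,1])

```text
time: 23.95
ee_pos: [0.5042, -0.0558, 0.2079]
tcp_rot: [179.9, 0.0, 94.0]
wrist_force: [0.1, -1.0, -2.1]
opening: 0.0528
grasp_force: 42.8
```

>>> carry_out(linear=[[0.89,0.5,0],[0.89,0.5,0],[0.89,0.5,0],[0.89,0.5,0],[0.89,0.5,0],[0.89,0.5,0],[0.89,0.5,0],[0.89,0.5,0],[0,0.05,0],[0,0,0],[0,0,0]], rotation=[[0,0,0],[0,0,0],[0,0,0],[0,0,0],[0,0,0],[0,0,0],[0,0,0],[0,0,0],[0,0,0],[0,0,0],[0,0,0]], grip=[1,1,1,1,1,1,1,1,1,1,1])

```text
time: 25.05
ee_pos: [0.6455, 0.0249, 0.2066]
tcp_rot: [-180.0, 0.0, 94.0]
wrist_force: [-0.3, -0.5, -1.6]
opening: 0.0533
grasp_force: 42.8
```

```bash
python3 - <<'E'
from meas import *
b=bot.camera("side");cv2.imwrite("pics/s5.png",b)
o=bot.get_obs();print(o['ee_pos'],o['tcp_rot'])
cv2.imwrite("pics/c5.png",cv2.resize(b[90:210,210:370],(640,480),interpolation=cv2.INTER_CUBIC))
E
```

```text
[0.64548491 0.02480842 0.20671585] [1.79997170e+02 7.36449679e-03 9.40131800e+01]
```

View pics/c5.png

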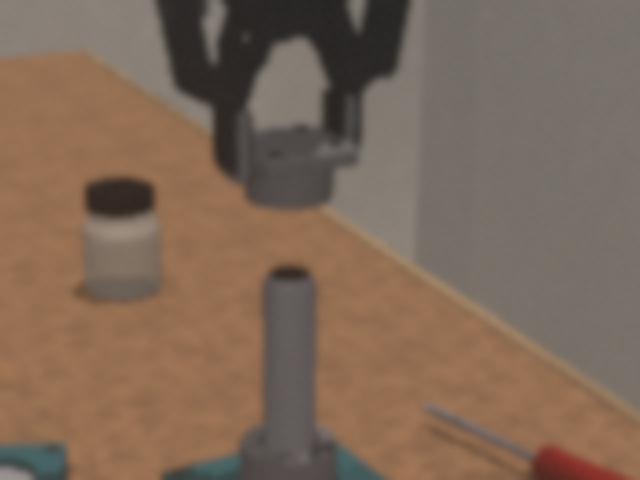

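>>> carry_out(linear=[[0.075,0.035,-0.5],[0,0,-0.5],[0,0,-0.5],[0,0,-0.4],[0,0,-0.2],[0,0,-0.15],[0,0,-0.1],[0,0,0],[0,0,0]], rotation=[[0,0,0],[0,0,0],[0,0,0],[0,0,0],[0,0,0],[0,0,0],[0,0,0],[0,0,0],[0,0,0]], grip=[1,1,1,1,1,1,1,1,1])

```text
time: 26.0
ee_pos: [0.6477, 0.026, 0.1596]
tcp_rot: [180.0, -0.0, 94.0]
wrist_force: [-0.9, 0.2, -0.6]
opening: 0.0532
grasp_force: 42.9
```

>>> carry_out(linear=[[0,0,-0.15],[0,0,-0.15],[0,0,-0.15],[0,0,-0.1],[0,0,0],[0,0,0]], rotation=[[0,0,0],[0,0,0],[0,0,0],[0,0,0],[0,0,0],[0,0,0]], grip=[1,1,1,1,1,1])

```text
time: 26.6
ee_pos: [0.6475, 0.0259, 0.1483]
tcp_rot: [-180.0, 0.0, 94.0]
wrist_force: [0.4, 0.5, -2.3]
opening: 0.0534
grasp_force: 42.9
```

>>> carry_out(linear=[[0,0,-0.1],[0,0,-0.05],[0,0,0],[0,0,0]], rotation=[[0,0,0],[0,0,0],[0,0,0],[0,0,0]], grip=[1,1,1,1])

```text
time: 27.0
ee_pos: [0.6475, 0.0259, 0.1453]
tcp_rot: [-180.0, -0.0, 94.0]
wrist_force: [0.3, -0.0, -1.7]
opening: 0.0529
grasp_force: 42.9
```

>>> carry_out(linear=[[0,0,-0.05],[0,0,-0.05],[0,0,0],[0,0,0]], rotation=[[0,0,0],[0,0,0],[0,0,0],[0,0,0]], grip=[1,1,1,1])

```text
time: 27.4
ee_pos: [0.6476, 0.0259, 0.1434]
tcp_rot: [180.0, 0.0, 94.0]
wrist_force: [0.1, 0.2, -0.1]
opening: 0.0529
grasp_force: 43.0
```

>>> carry_out(linear=[[0,0,-0.05],[0,0,0],[0,0,0]], rotation=[[0,0,0],[0,0,0],[0,0,0]], grip=[1,1,1])

```text
time: 27.7
ee_pos: [0.6479, 0.0259, 0.1434]
tcp_rot: [179.9, 0.0, 94.0]
wrist_force: [-0.9, 0.1, 5.3]
opening: 0.0531
grasp_force: 43.5
```

>>> carry_out(linear=[[0,0,0.05],[0,0,0],[0,0,0],[0,0,0],[0,0,0],[0,0,0.5],[0,0,1],[0,0,1],[0,0,1],[0,0,1]], rotation=[[0,0,0],[0,0,0],[0,0,0],[0,0,0],[0,0,0],[0,0,0],[0,0,0],[0,0,0],[0,0,0],[0,0,0]], grip=[0.1,0,-0.2,-0.5,-1,-1,-1,-1,-1,-1])

```text
time: 28.7
ee_pos: [0.6475, 0.0259, 0.2349]
tcp_rot: [180.0, 0.0, 94.0]
wrist_force: [0.3, 0.6, 0.2]
opening: 0.0851
grasp_force: 0.0
```

```bash
python3 - <<'E'
from meas import *
b=bot.camera("side");cv2.imwrite("pics/s6.png",b)
o=bot.get_obs();print(o['ee_pos'],o['tcp_rot'],o['q'])
cv2.imwrite("pics/c6.png",cv2.resize(b[90:240,210:370],(640,600),interpolation=cv2.INTER_CUBIC))
E
```

```text
[0.64804279 0.02593433 0.2385875 ] [1.79720461e+02 8.85015251e-03 9.40323237e+01] [ 2.29187547e+00  1.89867913e+01  2.63890529e+01  9.71225826e+01
 -3.55866308e-04  8.82595293e+01]
```

View pics/c6.png

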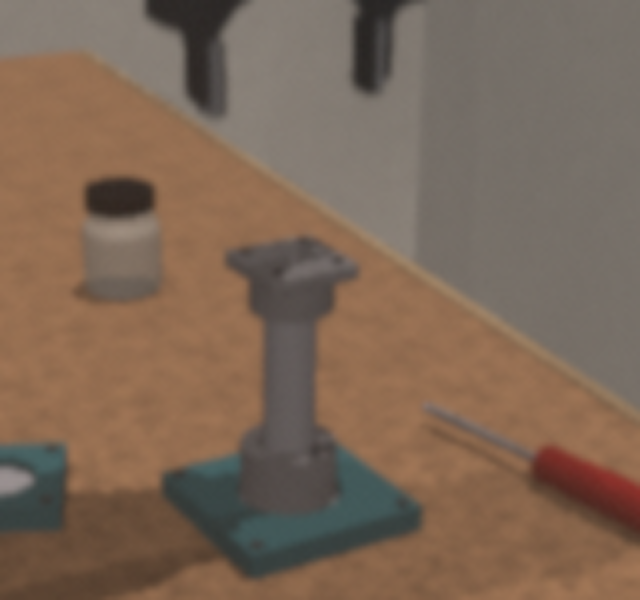

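>>> carry_out(linear=[[0,-0.954,0],[0,-0.954,0],[0,-0.954,0],[0,-0.954,0],[0,-0.954,0],[0,-0.954,0],[0,-0.954,0],[0,-0.954,-0.5],[0,-0.954,-0.7],[0,-0.954,-0.7],[0,-0.954,-0.7],[0,-0.954,-0.7]], rotation=[[0,0,0.9],[0,0,0.9],[0,0,0.9],[0,0,0.9],[0,0,0.9],[0,0,0.9],[0,0,0.9],[0,0,0.9],[0,0,0.9],[0,0,0.9],[0,0,0.9],[0,0,0.9]], grip=[-1,-1,-1,-1,-1,-1,-1,-1,-1,-1,-1,-1])

```text
time: 29.95
ee_pos: [0.6475, -0.2039, 0.1671]
tcp_rot: [-180.0, 0.0, -179.3]
wrist_force: [0.6, -0.2, -0.2]
opening: 0.0855
grasp_force: 0.0
```

>>> carry_out(linear=[[0,0,-0.8],[0,0,-0.8],[0,0,-0.8],[0,0,0],[0,0,0]], rotation=[[0,0,0],[0,0,0],[0,0,0],[0,0,0],[0,0,0]], grip=[-1,-1,-1,-1,-1])

```text
time: 30.45
ee_pos: [0.6475, -0.203, 0.1197]
tcp_rot: [180.0, -0.0, -179.6]
wrist_force: [-0.3, -0.6, -0.3]
opening: 0.0854
grasp_force: 0.0
```

>>> carry_out(linear=[[0.05,0,-1],[0,0,-1],[0,0,-1],[0,0,-0.9],[0,0,-0.6],[0,0,-0.47],[0,0,0]], rotation=[[0,0,0],[0,0,0],[0,0,0],[0,0,0],[0,0,0],[0,0,0],[0,0,0]], grip=[-1,-1,-1,-1,-1,-1,-1])

```text
time: 31.15
ee_pos: [0.6483, -0.2029, 0.0192]
tcp_rot: [180.0, -0.1, -179.6]
wrist_force: [-0.2, -0.0, -0.3]
opening: 0.0854
grasp_force: 0.0
```

>>> carry_out(linear=[[0,0,0],[0,0,0],[0,0,0],[0,0,0],[0,0,0],[0,0,0],[0,0,0],[0,0,0],[0,0,0]], rotation=[[0,0,0],[0,0,0],[0,0,0],[0,0,0],[0,0,0],[0,0,0],[0,0,0],[0,0,0],[0,0,0]], grip=[-0.3,-0.1,0,0.1,0.2,0.3,0.6,1,1])

```text
time: 32.05
ee_pos: [0.6491, -0.2033, 0.0212]
tcp_rot: [-180.0, 0.1, -179.6]
wrist_force: [-0.1, 0.0, 6.0]
opening: 0.0432
grasp_force: 40.9
```

>>> carry_out(linear=[[0,0,0.5],[0,0,1],[0,0,1],[0,0,1],[-0.93,0.3,0],[-0.93,0.3,0],[-0.93,0.3,0],[-0.93,0.3,0],[-0.93,0.3,0],[-0.93,0.3,0],[-0.93,0.3,0],[-0.93,0.3,0]], rotation=[[0,0,0],[0,0,0],[0,0,0],[0,0,0],[0,0,0],[0,0,0],[0,0,0],[0,0,0],[0,0,0],[0,0,0],[0,0,0],[0,0,0]], grip=[1,1,1,1,1,1,1,1,1,1,1,1])

```text
time: 33.25
ee_pos: [0.4989, -0.1548, 0.0903]
tcp_rot: [-180.0, 0.0, -179.6]
wrist_force: [-0.2, 0.2, -2.5]
opening: 0.0429
grasp_force: 41.0
```

>>> carry_out(linear=[[0,0.96,0],[0,0.96,0],[0,0.96,0],[0,0.96,0],[0,0.96,0],[0,0.96,0],[0,0.96,0],[0,0.96,0],[0,0.96,0],[0,0.96,0],[0,0.96,0],[0,0.96,0]], rotation=[[0,0,0],[0,0,0],[0,0,0],[0,0,0],[0,0,0],[0,0,0],[0,0,0],[0,0,0],[0,0,0],[0,0,0],[0,0,0],[0,0,0]], grip=[1,1,1,1,1,1,1,1,1,1,1,1])

```text
time: 34.45
ee_pos: [0.4996, 0.0761, 0.0903]
tcp_rot: [180.0, 0.0, -179.6]
wrist_force: [-0.3, -0.1, -1.5]
opening: 0.0433
grasp_force: 41.1
```

>>> carry_out(linear=[[0,0.96,0],[0,0.96,0],[0,0,-0.4],[0,0,-0.3],[0,0,0],[0,0,0]], rotation=[[0,0,0],[0,0,0],[0,0,0],[0,0,0],[0,0,0],[0,0,0]], grip=[1,1,1,1,1,1])

```text
time: 35.05
ee_pos: [0.4995, 0.113, 0.0757]
tcp_rot: [-180.0, -0.0, -179.6]
wrist_force: [0.2, -0.0, -1.6]
opening: 0.0432
grasp_force: 41.1
```

```bash
python3 - <<'E'
from meas import *
b=bot.camera("side");cv2.imwrite("pics/s7.png",b)
o=bot.get_obs();p=o['ee_pos'];print(p,o['tcp_rot'],proj("side",p))
cv2.imwrite("pics/c7.png",cv2.resize(b[150:250,150:270],(720,600),interpolation=cv2.INTER_CUBIC))
E
```

```text
[0.4997424  0.11311333 0.07596436] [-1.79994056e+02 -5.23585187e-03 -1.79617204e+02] [205.9983717  184.75348338]
```

View pics/c7.png

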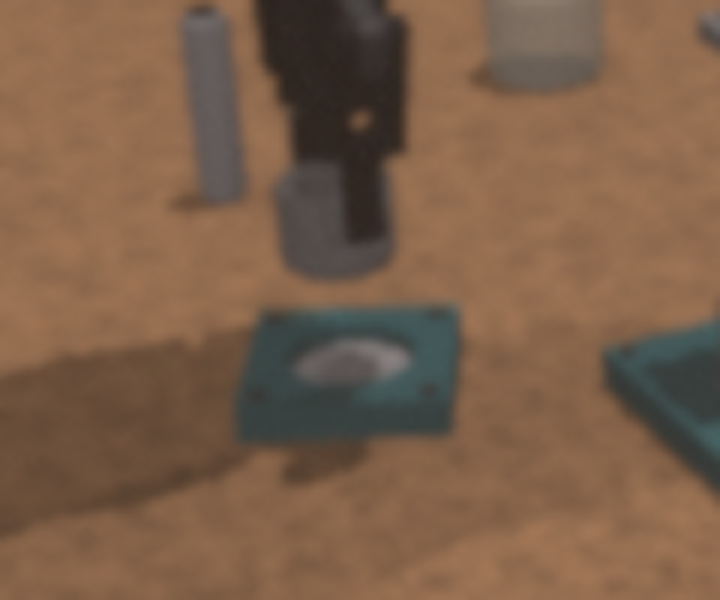

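```bash
python3 - <<'E'
from meas import *
P=lambda X:((proj("side",X)-[150,150]+.5)*6-.5).round(1)
for z in (.016,.012,.008,.055,.065): print(z,P((.4997,.1131,z)))
print([P((.4997+.024*np.cos(t),.1131+.024*np.sin(t),.016)).tolist() for t in np.arange(0,6.2,np.pi/4)])
print([P((.4997+.022*np.cos(t),.1131+.022*np.sin(t),.065)).tolist() for t in np.arange(0,6.2,np.pi/4)])
E
```

```text
0.016 [352.2 351.9]
0.012 [353.1 361. ]
0.008 [353.9 370.1]
0.055 [343.3 261.3]
0.065 [341.  237.5]
[[412.0, 339.6], [381.8, 325.2], [335.0, 326.2], [297.4, 342.2], [291.1, 364.4], [321.2, 379.8], [370.1, 378.7], [407.7, 361.8]]
[[397.3, 227.0], [369.1, 214.5], [325.0, 215.4], [289.6, 229.1], [283.5, 248.1], [311.7, 261.3], [357.6, 260.4], [393.1, 246.0]]
```

>>> carry_out(linear=[[0,0,-0.6],[0,0,-0.5],[0,0,-0.4],[0,0,-0.3],[0,0,-0.2],[0,0,-0.1],[0,0,0],[0,0,0]], rotation=[[0,0,0],[0,0,0],[0,0,0],[0,0,0],[0,0,0],[0,0,0],[0,0,0],[0,0,0]], grip=[1,1,1,1,1,1,1,1])

```text
time: 35.9
ee_pos: [0.4999, 0.1138, 0.0342]
tcp_rot: [180.0, 0.0, -179.6]
wrist_force: [0.5, -0.1, -1.3]
opening: 0.0433
grasp_force: 41.1
```

>>> carry_out(linear=[[0,0,-0.1],[0,0,-0.1],[0,0,0],[0,0,0]], rotation=[[0,0,0],[0,0,0],[0,0,0],[0,0,0]], grip=[1,1,1,1])

```text
time: 36.3
ee_pos: [0.4997, 0.1137, 0.0298]
tcp_rot: [180.0, -0.0, -179.6]
wrist_force: [-0.5, -0.1, -2.1]
opening: 0.043
grasp_force: 41.1
```

>>> carry_out(linear=[[0,0,-0.05],[0,0,-0.05],[0,0,0],[0,0,0]], rotation=[[0,0,0],[0,0,0],[0,0,0],[0,0,0]], grip=[1,1,1,1])

```text
time: 36.7
ee_pos: [0.4999, 0.1138, 0.0291]
tcp_rot: [180.0, 0.1, -179.6]
wrist_force: [-4.5, -0.1, 8.4]
opening: 0.0435
grasp_force: 42.0
```

>>> carry_out(linear=[[0,0,0.05],[0,0,0],[0,0,0],[0,0,0],[0,0,0],[0,0,0.5],[0,0,1],[0,0,1],[0,0,1],[0,0,1],[0,0,1],[0,0,1]], rotation=[[0,0,0],[0,0,0],[0,0,0],[0,0,0],[0,0,0],[0,0,0],[0,0,0],[0,0,0],[0,0,0],[0,0,0],[0,0,0],[0,0,0]], grip=[0.3,0.1,-0.1,-0.5,-1,-1,-1,-1,-1,-1,-1,-1])

```text
time: 37.9
ee_pos: [0.4997, 0.1137, 0.1606]
tcp_rot: [180.0, 0.0, -179.6]
wrist_force: [-0.0, -0.4, -0.2]
opening: 0.0853
grasp_force: 0.0
```

>>> carry_out(linear=[[-0.013,1,0],[-0.013,1,0],[-0.013,1,0],[-0.013,1,0],[-0.013,1,0],[-0.013,1,0],[-0.013,1,0],[-0.013,1,0],[-0.013,1,0],[-0.013,0.95,0],[0,0,0],[0,0,0]], rotation=[[0,0,0],[0,0,0],[0,0,0],[0,0,0],[0,0,0],[0,0,0],[0,0,0],[0,0,0],[0,0,0],[0,0,0],[0,0,0],[0,0,0]], grip=[-1,-1,-1,-1,-1,-1,-1,-1,-1,-1,-1,-1])

```text
time: 39.1
ee_pos: [0.497, 0.3129, 0.159]
tcp_rot: [-180.0, -0.0, -179.5]
wrist_force: [0.2, 0.0, 0.1]
opening: 0.0854
grasp_force: 0.0
```

```bash
python3 - <<'E'
from meas import *
b=bot.camera("side");a=bot.camera("top");cv2.imwrite("pics/s8.png",b);cv2.imwrite("pics/t8.png",a)
o=bot.get_obs();p=o['ee_pos'];print(p,o['tcp_rot'])
print(proj("top",(.4998,.1135,.042)),proj("side",(.497,.3135,.09)),proj("side",(.497,.3135,.0)))
c=proj("top",(.4998,.1135,.042)).astype(int)
cv2.imwrite("pics/c8.png",np.hstack([cv2.resize(i,(400,400),interpolation=cv2.INTER_CUBIC) for i in(a[c[1]-25:c[1]+25,c[0]-25:c[0]+25],b[130:250,170:290])]))
E
```

```text
[0.49719715 0.31224951 0.1590539 ] [-1.79989958e+02 -4.23031547e-04 -1.79589474e+02]
[223.36148543 266.18442845] [183.18695496 151.24318901] [187.03141887 182.53048795]
```

View pics/c8.png

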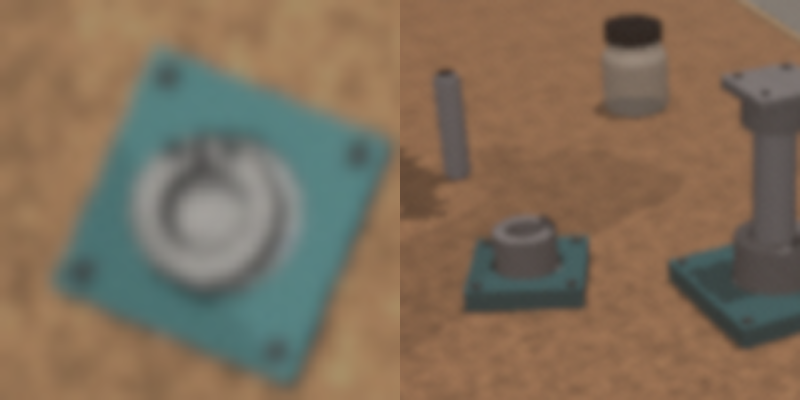

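```bash
python3 - <<'E'
from meas import *
c=proj("top",(.4998,.1135,.042)).astype(int)
P=lambda X:((proj("top",X)-c+25+.5)*8-.5).round(0)
for r,z in((.022,.042),(.013,.042),(.013,.016),(.024,.016),(.024,.008)):
    print(r,z,P((.4998,.1135,z)),"x extents",[P((.4998,.1135+s*r,z))[0] for s in(1,-1)],"rows",[P((.4998+s*r,.1135,z))[1] for s in(1,-1)])
a=cv2.imread("pics/t8.png")
w,f=win(a,tuple(c),25);g=w.max(2)
print("col 205 rows",g[120:310:8,205]);print("row 214 cols",g[214,100:320:8])
E
```

```text
0.022 0.042 [206. 205.] x extents [np.float64(133.0), np.float64(280.0)] rows [np.float64(131.0), np.float64(280.0)]
0.013 0.042 [206. 205.] x extents [np.float64(163.0), np.float64(250.0)] rows [np.float64(161.0), np.float64(249.0)]
0.013 0.016 [218. 211.] x extents [np.float64(176.0), np.float64(260.0)] rows [np.float64(169.0), np.float64(254.0)]
0.024 0.016 [218. 211.] x extents [np.float64(140.0), np.float64(296.0)] rows [np.float64(133.0), np.float64(291.0)]
0.024 0.008 [221. 213.] x extents [np.float64(144.0), np.float64(299.0)] rows [np.float64(135.0), np.float64(292.0)]
col 205 rows [126 115 104 101 100  93  86  95 113 135 154 163 164 161 155 147 143 146
 153 147 122  95  86  97]
row 214 cols [113 114 114 117 125 136 143 129 103 108 136 157 163 165 163 161 160 154
 149 153 154 142 118 120 140 140 133 131]
```

>>> carry_out(linear=[[0,0,-1],[0,0,-1],[0,0,-1],[0,0,-1],[0,0,-0.6],[0,0,-0.3],[0,0,0],[0,0,0]], rotation=[[0,0,0],[0,0,0],[0,0,0],[0,0,0],[0,0,0],[0,0,0],[0,0,0],[0,0,0]], grip=[-1,-1,-1,-1,-1,-1,-1,-1])

```text
time: 40.0
ee_pos: [0.4976, 0.3128, 0.0618]
tcp_rot: [180.0, 0.1, -179.6]
wrist_force: [-0.3, 0.1, -1.1]
opening: 0.0851
grasp_force: 0.0
```

>>> carry_out(linear=[[0,0,0],[0,0,0],[0,0,0],[0,0,0],[0,0,0],[0,0,0],[0,0,0],[0,0,0],[0,0,0],[0,0,0]], rotation=[[0,0,0],[0,0,0],[0,0,0],[0,0,0],[0,0,0],[0,0,0],[0,0,0],[0,0,0],[0,0,0],[0,0,0]], grip=[-0.2,0,0.2,0.3,0.4,0.5,0.6,0.8,1,1])

```text
time: 41.0
ee_pos: [0.4972, 0.3127, 0.061]
tcp_rot: [-180.0, 0.0, -179.6]
wrist_force: [-0.6, -1.2, 2.6]
opening: 0.0208
grasp_force: 39.2
```

>>> carry_out(linear=[[0,0,0.4],[0,0,0.9],[0,0,1],[0,0,1],[0,0,0.9],[0.013,-0.95,0],[0.013,-0.95,0],[0.013,-0.95,0],[0.013,-0.95,0],[0.013,-0.95,0],[0.013,-0.95,0],[0.013,-0.95,0]], rotation=[[0,0,0],[0,0,0],[0,0,0],[0,0,0],[0,0,0],[0,0,0],[0,0,0],[0,0,0],[0,0,0],[0,0,0],[0,0,0],[0,0,0]], grip=[1,1,1,1,1,1,1,1,1,1,1,1])

```text
time: 42.2
ee_pos: [0.4983, 0.1774, 0.1439]
tcp_rot: [-180.0, -0.1, -179.6]
wrist_force: [1.4, -0.3, -1.0]
opening: 0.0206
grasp_force: 39.2
```

>>> carry_out(linear=[[0.013,-0.95,0],[0.013,-0.95,0],[0.013,-0.95,0],[0,-0.4,0],[0,0,-0.6],[0,0,-0.6],[0,0,0],[0,0,0]], rotation=[[0,0,0],[0,0,0],[0,0,0],[0,0,0],[0,0,0],[0,0,0],[0,0,0],[0,0,0]], grip=[1,1,1,1,1,1,1,1])

```text
time: 43.0
ee_pos: [0.4992, 0.1152, 0.12]
tcp_rot: [-180.0, -0.1, -179.5]
wrist_force: [0.2, -0.0, -0.7]
opening: 0.0209
grasp_force: 39.2
```

```bash
python3 - <<'E'
from meas import *
b=bot.camera("side");cv2.imwrite("pics/s9.png",b)
o=bot.get_obs();p=o['ee_pos'];print(p,o['tcp_rot'])
P=lambda X:((proj("side",X)-[150,150]+.5)*6-.5).round(0)
print("tube bottom axis",P((*p[:2],p[2]-.06)),"bore",P((.4998,.1137,.042)))
cv2.imwrite("pics/c9.png",cv2.resize(b[150:250,150:270],(720,600),interpolation=cv2.INTER_CUBIC))
E
```

```text
[0.49956161 0.11525138 0.12061386] [-1.79995447e+02 -3.02013245e-02 -1.79517970e+02]
tube bottom axis [340. 246.] bore [346. 291.]
```

View pics/c9.png

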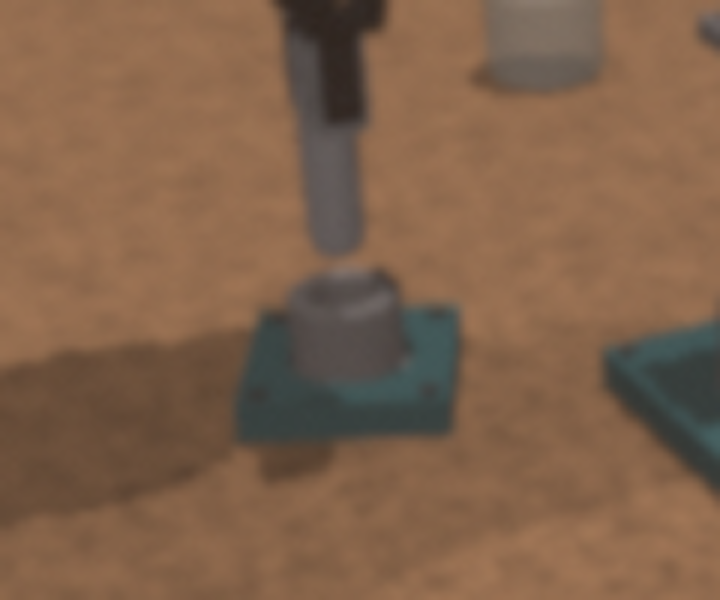

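>>> carry_out(linear=[[0.02,-0.075,0],[0,0,-0.4],[0,0,-0.3],[0,0,-0.3],[0,0,-0.2],[0,0,-0.1],[0,0,0]], rotation=[[0,0,0],[0,0,0],[0,0,0],[0,0,0],[0,0,0],[0,0,0],[0,0,0]], grip=[1,1,1,1,1,1,1])

```text
time: 43.75
ee_pos: [0.5, 0.1132, 0.0945]
tcp_rot: [-180.0, -0.0, -179.6]
wrist_force: [-0.6, -0.0, -1.0]
opening: 0.0206
grasp_force: 39.2
```

>>> carry_out(linear=[[0,0,-0.25],[0,0,-0.25],[0,0,-0.2],[0,0,-0.1],[0,0,0],[0,0,0]], rotation=[[0,0,0],[0,0,0],[0,0,0],[0,0,0],[0,0,0],[0,0,0]], grip=[1,1,1,1,1,1])

```text
time: 44.35
ee_pos: [0.5001, 0.1133, 0.0789]
tcp_rot: [180.0, -0.0, -179.6]
wrist_force: [-0.6, 0.3, -1.3]
opening: 0.0207
grasp_force: 39.2
```

>>> carry_out(linear=[[0,0,-0.06],[0,0,0],[0,0,0]], rotation=[[0,0,0],[0,0,0],[0,0,0]], grip=[1,1,1])

```text
time: 44.65
ee_pos: [0.5002, 0.1133, 0.0777]
tcp_rot: [180.0, 0.0, -179.6]
wrist_force: [-0.8, 0.1, -0.4]
opening: 0.0208
grasp_force: 39.2
```

>>> carry_out(linear=[[0,0,-0.05],[0,0,-0.04],[0,0,0],[0,0,0]], rotation=[[0,0,0],[0,0,0],[0,0,0],[0,0,0]], grip=[1,1,1,1])

```text
time: 45.05
ee_pos: [0.5005, 0.1133, 0.077]
tcp_rot: [180.0, 0.1, -179.6]
wrist_force: [-2.4, 0.4, 7.4]
opening: 0.021
grasp_force: 40.1
```

Home at 0.077 as expected; release and withdraw.

>>> carry_out(linear=[[0,0,0.05],[0,0,0],[0,0,0],[0,0,0],[0,0,0],[0,0,0.5],[0,0,1],[0,0,1],[0,0,1],[0,0,1],[0,0,1],[0,0,1]], rotation=[[0,0,0],[0,0,0],[0,0,0],[0,0,0],[0,0,0],[0,0,0],[0,0,0],[0,0,0],[0,0,0],[0,0,0],[0,0,0],[0,0,0]], grip=[0.6,0.4,0.1,-0.5,-1,-1,-1,-1,-1,-1,-1,-1])

```text
time: 46.25
ee_pos: [0.5001, 0.1132, 0.2085]
tcp_rot: [180.0, 0.0, -179.6]
wrist_force: [-0.3, 0.1, -0.2]
opening: 0.0857
grasp_force: 0.0
```

>>> carry_out(linear=[[0,0.5,0.5],[0,0.8,0],[0,0.8,0],[0,0.8,0],[0,0.8,0],[0,0.8,0],[0,0.5,0],[0,0,0],[0,0,0],[0,0,0]], rotation=[[0,0,0],[0,0,0],[0,0,0],[0,0,0],[0,0,0],[0,0,0],[0,0,0],[0,0,0],[0,0,0],[0,0,0]], grip=[-1,-1,-1,-1,-1,-1,-1,-1,-1,-1])

```text
time: 47.25
ee_pos: [0.5002, 0.2128, 0.2169]
tcp_rot: [-180.0, 0.0, -179.6]
wrist_force: [0.2, -0.3, 0.3]
opening: 0.0855
grasp_force: 0.0
```

```bash
python3 - <<'E'
from meas import *
b=bot.camera("side");a=bot.camera("top")
cv2.imwrite("pics/c10.png",np.hstack([cv2.resize(i,(400,400),interpolation=cv2.INTER_CUBIC) for i in(a[170:290,190:310],b[130:250,180:300])]))
print(bot.get_obs()['ee_pos'])
E
```

```text
[0.50023472 0.21269106 0.21702378]
```

View pics/c10.png

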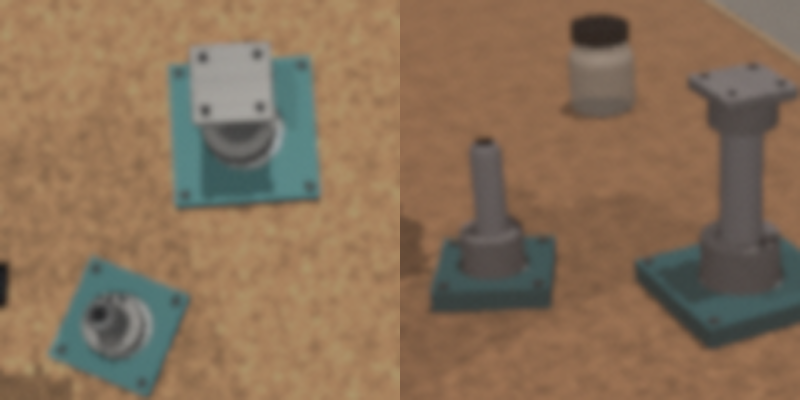

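Both pylons stand upright and fully home in both views: the large one's top plate is level at about px (259,195) in the top picture, and the small tube's top is at about (219,265). The gripper is clear of both.

```bash
python3 -c "
from workcell import bot
print(bot.job_done())"
```

```text
the job is handed in; nothing more can be done
None
```

Both pylons are assembled upright on their stands in the required order, the bystanders were left alone, and the job was handed in at about 47 s of the 138 s allowed; the hand-in returned no verdict.

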